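Set the stock tags on the make-up table

TASK

Each of the four trays on the make-up table's stock board has a hinged tag in front of it: push the wrong tags over with a fingertip, so that only the trays packed full show the disc side up (tag leaning towards its tray) and the empty or nearly empty ones show the bar side up (tag leaning away from its tray). Push gently and do not pinch the tags; do not tip over any tag that already reads right, and leave the trays and everything else on the table where they are. Finish with every tag resting fully on its stop and the hand clear.

Things in the scene. Friction and masses are not known exactly. Their poses are not given: they have to be found in the camera images.
- board: plywood stock board, 260 (x) x 500 (y) x 12 mm, fixed; origin at the centre of its underside; the four tag stands are in a row along its y on the robot's half of it, their trays behind them (+x)
- stand_pots: fixed steel stand of the tag for the tray packed full with nine lidded glass pots: 76 mm wide (y), 82 mm high; in any of the four places; origin at the centre of its foot, on the board. Its x axis points from the robot's side to its tray, whose centre is about 115 mm away in +x; the hinge runs along its y axis, 70 mm above the origin
- tag_pots (a joint): angle of that stand's tag, rad: 0 = leaning 0.60 rad from upright to the robot's side (stand's -x), its bar side up ("not full"); 0.60 = upright; 1.20 = leaning 0.60 rad from upright to the tray's side (+x), its disc side up ("full"). Firm stops at 0 and 1.20; once past upright, gravity lets it fall to the stop; under 1 N at the free edge tips it
- tag_pots_edge (a point): middle of the free edge of that tag, a white plate 60 mm wide, 4 mm thick, 40 g, reaching 66 mm from its hinge line (the edge lies 37 mm to the side of the hinge line and 54 mm above it when at a stop)
- stand_sponges: fixed steel stand of the tag for the tray packed full with six wedge sponges: 76 mm wide (y), 82 mm high; in any of the four places; origin at the centre of its foot, on the board. Its x axis points from the robot's side to its tray, whose centre is about 115 mm away in +x; the hinge runs along its y axis, 70 mm above the origin
- tag_sponges (a joint): angle of that stand's tag, rad: 0 = leaning 0.60 rad from upright to the robot's side (stand's -x), its bar side up ("not full"); 0.60 = upright; 1.20 = leaning 0.60 rad from upright to the tray's side (+x), its disc side up ("full"). Firm stops at 0 and 1.20; once past upright, gravity lets it fall to the stop; under 1 N at the free edge tips it
- tag_sponges_edge (a point): middle of the free edge of that tag, a white plate 60 mm wide, 4 mm thick, 40 g, reaching 66 mm from its hinge line (the edge lies 37 mm to the side of the hinge line and 54 mm above it when at a stop)
- stand_few: fixed steel stand of the tag for the tray with one single pot left in a corner (not full): 76 mm wide (y), 82 mm high; in any of the four places; origin at the centre of its foot, on the board. Its x axis points from the robot's side to its tray, whose centre is about 115 mm away in +x; the hinge runs along its y axis, 70 mm above the origin
- tag_few (a joint): angle of that stand's tag, rad: 0 = leaning 0.60 rad from upright to the robot's side (stand's -x), its bar side up ("not full"); 0.60 = upright; 1.20 = leaning 0.60 rad from upright to the tray's side (+x), its disc side up ("full"). Firm stops at 0 and 1.20; once past upright, gravity lets it fall to the stop; under 1 N at the free edge tips it
- tag_few_edge (a point): middle of the free edge of that tag, a white plate 60 mm wide, 4 mm thick, 40 g, reaching 66 mm from its hinge line (the edge lies 37 mm to the side of the hinge line and 54 mm above it when at a stop)
- stand_empty: fixed steel stand of the tag for the empty tray: 76 mm wide (y), 82 mm high; in any of the four places; origin at the centre of its foot, on the board. Its x axis points from the robot's side to its tray, whose centre is about 115 mm away in +x; the hinge runs along its y axis, 70 mm above the origin
- tag_empty (a joint): angle of that stand's tag, rad: 0 = leaning 0.60 rad from upright to the robot's side (stand's -x), its bar side up ("not full"); 0.60 = upright; 1.20 = leaning 0.60 rad from upright to the tray's side (+x), its disc side up ("full"). Firm stops at 0 and 1.20; once past upright, gravity lets it fall to the stop; under 1 N at the free edge tips it
- tag_empty_edge (a point): middle of the free edge of that tag, a white plate 60 mm wide, 4 mm thick, 40 g, reaching 66 mm from its hinge line (the edge lies 37 mm to the side of the hinge line and 54 mm above it when at a stop)
- tray_pots: the tray packed full with nine lidded glass pots: loose open grey tray, 80 (x) x 88 (y) x 36 mm, contents fixed in it and no higher than 45 mm; origin at the centre of its underside, on the board
- tray_sponges: the tray packed full with six wedge sponges: loose open grey tray, 80 (x) x 88 (y) x 36 mm, contents fixed in it and no higher than 45 mm; origin at the centre of its underside, on the board
- tray_few: the tray with one single pot left in a corner (not full): loose open grey tray, 80 (x) x 88 (y) x 36 mm, contents fixed in it and no higher than 45 mm; origin at the centre of its underside, on the board
- tray_empty: the empty tray: loose open grey tray, 80 (x) x 88 (y) x 36 mm, contents fixed in it and no higher than 45 mm; origin at the centre of its underside, on the board
- lipstick: upright lipstick, 18 mm diameter, 62 mm high, standing on the board in front of the stands; loose, origin at the centre of its underside; to be left alone
- cream_jar: low white jar, 60 mm diameter, 45 mm high, in front of the board; loose, origin at the centre of its underside; to be left alone
- brush_cup: black cup of make-up brushes, 80 mm diameter, about 180 mm high with the brushes, right of the board; loose, origin at the centre of its underside; to be left alone
- lotion: white bottle, 50 mm diameter, 140 mm high, left of the board; loose, origin at the centre of its underside; to be left alone
- powder_brush: make-up brush, 180 mm long, up to 30 mm thick, lying in front of the board; loose, origin at its middle, lying; to be left alone
- compact: round powder compact, 72 mm diameter, 16 mm high, left of the board; loose, origin at the centre of its underside; to be left alone

How it is judged:
By the outcome, as a careful person would: the job done as asked, in the order asked, and still so for the second after the job is handed in, with the robot touching nothing.
It also fails if it takes over 38 s, if anything falls off the work surface, if the arm or the gripper's body presses on something with over 40 N, if the wrist force passes 120 N, or if a joint passes its speed limit or range.

ROBOT

A 7-joint arm with a two-finger parallel gripper is mounted at the origin on the work surface. World frame = base frame: x ahead of the robot, y to its left, z up, the work surface at z = 0. Lengths are in m, angles in rad, forces in N, time in s.
With the tool pointing down it reaches from about 0.4 to 0.9 m from the base axis. Payload 5.6 kg.
Tool frame: the origin (TCP) lies at the very end of the fingers, on their centre line; the grasp point (between the pads) lies manip.pinch_z behind it (manip.pinch_z is the distance from the TCP to the grasp point, in m); z points along the fingers, y is the line along which they close (so a half turn about z gives the same grasp; the last joint's range is limited). The gripper opens to 92 mm and grips with 3 to 60 N. Pads are 20 mm wide; open, the fingers measure 128 mm over their backs; the gripper's body (75 mm by 189 mm) begins 69 mm behind the grasp point.
Start: joints at [-1.369, 0.468, -0.012, 1.603, 0.006, 1.071, -0.056], TCP at [0.158, 0.631, 0.215] pointing down, gripper open.
Joint ranges: [-2.53, 2.53], [-0.31, 2.02], [-1.57, 1.55], [0.28, 2.44], [-1.29, 4.43], [0.15, 1.84], [-2.92, 2.92]. Speed limits (rad/s): [2.57, 2.57, 3.14, 3.14, 3.14, 3.14, 3.14].

INTERFACE

Orientations are given as a unit quaternion [x, y, z, w].
In Python, from cell import monitor, cams, job, manip gives the robot as it stands.
- The arm moves only by the tool apply_moves, never from a script. Its arguments are lists of equal length, an entry for each row: "rot": the turn, a rotation vector about the tool's x, y, z in rad, a list of three; "slide": the shift along the tool's x, y, z in mm, a list of three; "gripper": the finger opening in mm, from 0 to 91.9. A call has 1 to 20 rows; each row is the pose to reach, as a shift and turn from the pose commanded when the call began, along the tool's axes at that moment; what a row does not reach only later rows make up. A row lasts 1/10 s, in which the tool goes at most 50 mm and 8.59 degrees, less where a joint would pass 70% of its speed; a pose out of reach is approached as far as the arm can. A call with a gripper value outside its range is refused whole. The fingers move at their own pace and stop on an object; the grip force is fixed at half the most. Time passes only in rows, so rows that repeat a pose let the fingers close. It gives the time, the measured TCP pose, the force and the opening at its end, in the units of the state.
- monitor.sense(): the state, without advancing time (a new reading comes with each control period).
- cams.camera(name): name is "scene" or "side" or "wrist"; returns a dict with "color" (400x640x3 uint8, red, green, blue), "depth" (400x640 float32, m along the optical axis (not along the pixel's ray), 0 where there is no reading), "intrinsics" (3x3 intrinsics, pixels), "world_from_camera" (4x4, takes a point from camera to world coordinates); the wrist camera has in their place "hand_eye" (4x4, takes a point from camera to tool coordinates, whose origin is the TCP and whose axes are the flange's). Camera axes: x right, y up, looking along -z (the intrinsics and any distortion apply to the point x, -y, -z); pixel columns grow to the right and rows downward; lengths in m; the calibration is good to about 2 mm. The wrist camera is an equidistant fisheye: a pixel r from the principal point sees the ray r / f radians off the axis. A picture is of the moment at which its call begins: read the wrist's pose just before it.
- job.finish_job(): hands the job in, once; it reports no verdict.
Trained networks look in a picture, given as the dict that the camera call returned (one of the last four; its "shot" number tells which), for a name from the list of things; names that differ only in an ending like _2 or _b are one class to them, and where a whole thing is asked for, a point or a joint stands for the part that bears it (a point fixed in the world has none). Each returns a list of dicts, best first, with "score" (0 to 1); they miss things now and then, are a little off and sometimes report something else, mostly with a low value. They report only what shows in the picture. A call takes as long as a camera call.
- cams.recognise(picture, thing): "centre" ([x, y, z] in m, in world coordinates, good to about 4 mm: the middle of the surface that is visible of it).
- cams.trace(picture, thing): "region" (400x640 bool, what is visible of it).
- cams.tip_of(picture, thing): "centre" ([x, y, z] in m, in world coordinates, good to about 4 mm: a listed point, or the origin of a listed thing).
The state is a dict: "clock": time; "joints": joint angles; "joint_vel": joint speeds; "effort": joint torques, N m; "ee_pos": TCP position; "tool_rot": TCP orientation; "ft_force": force on the tool from outside, world axes, zero at the start; "wrist_torque": the same for the moment, N m; "gripper_width": finger opening in m.
Only numpy, scipy, OpenCV 4.12 (cv2) and the standard library are available. Lean on these libraries where they do the work, as an engineer would, in place of code of your own. Each camera call takes 0.05 s, during which the arm holds its last target. There are 200 camera calls.

## Working session

There is one attempt and no reset: what is moved stays moved. The work goes in short steps, Python scripts to look and compute and a tool call to move; the robot and the scene stay as the last step left them, time stands still between calls to the robot, and variables do not carry over. Pictures are saved under pics/ and viewed, on a budget of 10 in all, crops included, one or two more only if the job needs it, and the job is handed in when it is done.

Besides the shell and the picture viewer there is one more tool, called after "Emit:" in YAML: its name, and indented under it one key for each argument. apply_moves: Moves the arm, as the interface text tells. Its arguments: {"type":"object","properties":{"rot":{"type":"array"},"slide":{"type":"array"},"gripper":{"type":"array"}},"required":["rot","slide","gripper"]}

```bash
ls; mkdir -p pics
python3 - <<'E'
from cell import monitor, cams, job, manip
import cv2
s=monitor.sense(); print(s['clock'],s['ee_pos'],s['tool_rot'],s['gripper_width'],manip.pinch_z)
p=cams.camera("scene"); cv2.imwrite("pics/scene1.png",p["color"][:,:,::-1])
for n in ["pots","sponges","few","empty"]:
    for t in ["stand_","tray_"]:
        print(t+n,[(r['score'],r['centre']) for r in cams.tip_of(p,t+n)[:2]])
    print("edge",n,[(r['score'],r['centre']) for r in cams.tip_of(p,"tag_"+n+"_edge")[:2]])
for t in ["lipstick","brush_cup","lotion","cream_jar","board"]:
    print(t,[(r['score'],r['centre']) for r in cams.tip_of(p,t)[:1]])
p=cams.camera("side"); cv2.imwrite("pics/side1.png",p["color"][:,:,::-1])
for n in ["pots","sponges","few","empty"]:
    print("edge",n,[(r['score'],r['centre']) for r in cams.tip_of(p,"tag_"+n+"_edge")[:2]])
print(monitor.sense()['clock'])
E
```

```text
pics
0.0 [0.15745019 0.63004798 0.21365136] [ 1.22128616e-01  9.92513905e-01 -8.64657286e-04 -5.20177661e-05] 0.09209766539399221 0.0187
stand_pots [(0.85, [0.53, -0.17, 0.013]), (0.24, [0.6732, 0.0486, 0.0094])]
tray_pots [(0.96, [0.646, -0.1761, 0.0112])]
edge pots [(0.82, [0.4868, -0.1711, 0.1362]), (0.19, [0.6099, -0.0018, -0.0027])]
stand_sponges [(0.6, [0.5482, -0.0579, 0.0133])]
tray_sponges [(0.71, [0.6682, -0.0638, 0.0142]), (0.64, [0.5071, 0.1701, 0.1356])]
edge sponges [(0.69, [0.5495, -0.0578, 0.0142]), (0.62, [0.5881, -0.0587, 0.1339])]
stand_few [(0.56, [0.5479, 0.1693, 0.0078])]
tray_few [(0.66, [0.6579, 0.1677, 0.0131])]
edge few [(0.58, [0.5082, 0.17, 0.1348])]
stand_empty [(0.59, [0.5586, 0.053, 0.0114])]
tray_empty [(0.83, [0.6764, 0.0518, 0.0093]), (0.64, [0.4878, -0.1712, 0.1394])]
edge empty [(0.52, [0.6003, 0.0496, 0.1339])]
lipstick [(0.68, [0.4887, -0.1713, 0.1397])]
brush_cup [(0.96, [0.5529, -0.3217, 0.0027])]
lotion [(0.69, [0.6169, 0.323, 0.0009])]
cream_jar [(0.98, [0.4312, 0.1118, 0.0031])]
board [(0.77, [0.6123, -0.0058, -0.0024])]
edge pots [(0.56, [0.4874, -0.1744, 0.1332])]
edge sponges [(0.86, [0.5896, -0.0577, 0.1374])]
edge few [(0.74, [0.5517, -0.0602, 0.0126]), (0.63, [0.5094, 0.169, 0.1365])]
edge empty [(0.6, [0.5082, 0.1688, 0.1383]), (0.54, [0.5934, 0.0549, 0.1372])]
1.15
```

View pics/scene1.png

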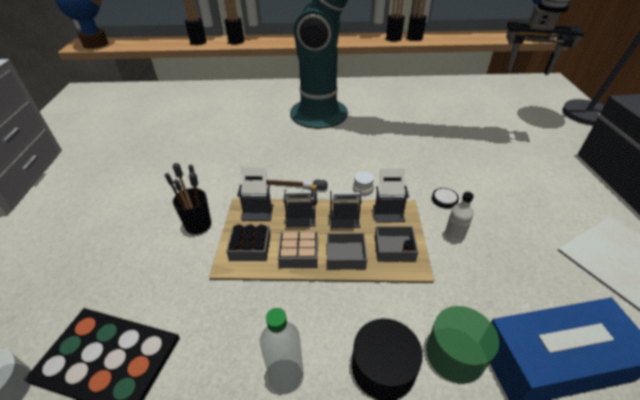

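View pics/side1.png

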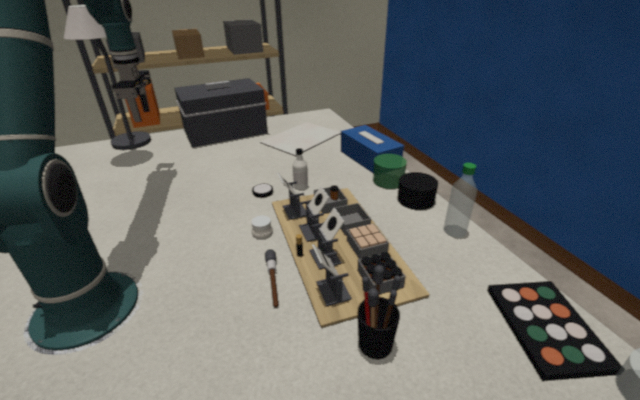

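Four tags read as follows. Pots (y=-0.17) leans to the robot, so it is wrong. Sponges (y=-0.06) leans to its tray, so it is right. Empty (y=0.05) leans to its tray, so it is wrong. Few (y=0.17) leans to the robot, so it is right. In the scene view the tags are at (255,180), (299,200), (345,200) and (390,180). In the side view the lipstick is at (299,245), and the white discs show on the middle two tags at (320,200) and (331,222). First I'll move above the empty tray with the fingers closed.

Emit:
apply_moves:
  rot:
    - [0,0,-0.245]
    - [0,0,-0.245]
    - [0,0,-0.245]
    - [0,0,-0.245]
    - [0,0,-0.245]
    - [0,0,-0.245]
    - [0,0,-0.245]
    - [0,0,-0.245]
    - [0,0,-0.245]
    - [0,0,-0.245]
    - [0,0,-0.245]
    - [0,0,-0.245]
    - [0,0,-0.245]
    - [0,0,-0.245]
    - [0,0,-0.245]
    - [0,0,-0.245]
    - [0,0,-0.245]
    - [0,0,-0.245]
    - [0,0,-0.245]
    - [0,0,-0.245]
  slide:
    - [-625,-440,0]
    - [-625,-440,0]
    - [-625,-440,0]
    - [-625,-440,0]
    - [-625,-440,0]
    - [-625,-440,0]
    - [-625,-440,0]
    - [-625,-440,0]
    - [-625,-440,0]
    - [-625,-440,0]
    - [-625,-440,0]
    - [-625,-440,0]
    - [-625,-440,0]
    - [-625,-440,0]
    - [-625,-440,0]
    - [-625,-440,0]
    - [-625,-440,0]
    - [-625,-440,0]
    - [-625,-440,0]
    - [-625,-440,0]
  gripper: [0,0,0,0,0,0,0,0,0,0,0,0,0,0,0,0,0,0,0,0]

```text
clock: 3.15
ee_pos: [0.6565, 0.0546, 0.2149]
tool_rot: [-0.002, 1.0, 0.001, -0.0]
ft_force: [-0.2, -0.3, -0.9]
gripper_width: 0.0007
```

Run:
```python
from cell import monitor, cams
import cv2
s=monitor.sense(); print(s['ee_pos'])
p=cams.camera("wrist"); cv2.imwrite("pics/wrist1.png",p["color"][:,:,::-1])
for n in ["empty","pots","sponges","few"]:
    for t in ["tag_%s_edge","stand_%s"]:
        print(t%n,[(r['score'],r['centre']) for r in cams.tip_of(p,t%n)[:2]])
print(monitor.sense()['clock'])
```

```text
[0.65650126 0.05455543 0.21486345]
tag_empty_edge [(0.67, [0.5928, 0.055, 0.1374])]
stand_empty [(0.7, [0.5565, 0.0533, 0.0117]), (0.55, [0.5506, -0.3215, 0.0015])]
tag_pots_edge [(0.83, [0.4838, -0.1678, 0.1334])]
stand_pots [(0.6, [0.5261, -0.1699, 0.0116])]
tag_sponges_edge [(0.84, [0.5872, -0.0579, 0.1367])]
stand_sponges [(0.62, [0.552, -0.0621, 0.0178])]
tag_few_edge [(0.83, [0.508, 0.1669, 0.133]), (0.56, [0.5522, -0.0615, 0.0129])]
stand_few [(0.62, [0.5458, 0.172, 0.0152]), (0.28, [0.5938, 0.0517, 0.1363])]
3.6
```

View pics/wrist1.png

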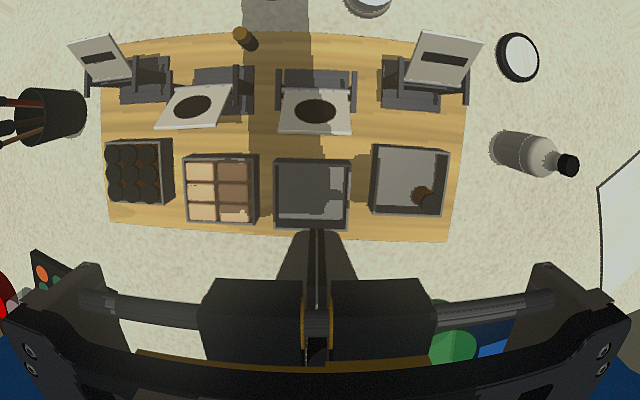

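The wrist view confirms it: discs show at (208,106) for sponges and (316,110) for empty, and bars at (105,57) for pots and (440,60) for few. Next I'll push the empty tray's tag towards the robot.

Emit:
apply_moves:
  rot:
    - [0,0,0]
    - [0,0,0]
    - [0,0,0]
    - [0,0,0]
    - [0,0,0]
    - [0,0,0]
    - [0,0,0]
    - [0,0,0]
    - [0,0,0]
    - [0,0,0]
    - [0,0,0]
    - [0,0,0]
    - [0,0,0]
    - [0,0,0]
    - [0,0,0]
    - [0,0,0]
    - [0,0,0]
    - [0,0,0]
    - [0,0,0]
    - [0,0,0]
  slide:
    - [0,0,50]
    - [0,0,98]
    - [0,0,98]
    - [15,0,98]
    - [30,0,98]
    - [38,0,98]
    - [44,0,98]
    - [50,0,98]
    - [56,0,98]
    - [62,0,98]
    - [68,0,98]
    - [74,0,98]
    - [80,0,98]
    - [86,0,98]
    - [92,0,98]
    - [97,0,98]
    - [102,0,98]
    - [102,0,98]
    - [102,0,98]
    - [90,0,98]
  gripper: [0,0,0,0,0,0,0,0,0,0,0,0,0,0,0,0,0,0,0,0]

```text
clock: 5.6
ee_pos: [0.5668, 0.0523, 0.1166]
tool_rot: [-0.0, 1.0, 0.0, -0.0]
ft_force: [0.3, 1.5, -0.5]
gripper_width: 0.0006
```

Emit:
apply_moves:
  rot:
    - [0,0,0]
    - [0,0,0]
    - [0,0,0]
    - [0,0,0]
    - [0,0,0]
    - [0,0,0]
    - [0,0,0]
    - [0,0,0]
    - [0,0,0]
    - [0,0,0]
    - [0,0,0]
    - [0,0,0]
    - [0,0,0]
    - [0,0,0]
  slide:
    - [-20,0,0]
    - [-40,0,0]
    - [-40,0,-40]
    - [-40,0,-80]
    - [-40,0,-115]
    - [-40,0,-115]
    - [0,-50,-115]
    - [135,-222,-115]
    - [135,-222,-115]
    - [135,-222,-115]
    - [135,-222,-115]
    - [135,-222,-115]
    - [135,-222,-115]
    - [135,-222,-115]
  gripper: [0,0,0,0,0,0,0,0,0,0,0,0,0,0]

```text
clock: 7.0
ee_pos: [0.4328, -0.1702, 0.2316]
tool_rot: [0.001, 1.0, 0.0, 0.0]
ft_force: [0.6, 0.2, 0.5]
gripper_width: 0.0006
```

Run:
```python
from cell import monitor, cams
import cv2
s=monitor.sense(); print(s['ee_pos'],s['ft_force'])
p=cams.camera("wrist"); cv2.imwrite("pics/wrist2.png",p["color"][:,:,::-1])
for n in ["empty","pots","sponges","few"]:
    print(n,[(r['score'],r['centre']) for r in cams.tip_of(p,"tag_%s_edge"%n)[:2]])
print([(r['score'],r['centre']) for r in cams.tip_of(p,"stand_pots")[:2]])
print(monitor.sense()['clock'])
```

```text
[ 0.43275421 -0.17018226  0.23157275] [0.57991694 0.18127571 0.46153488]
empty [(0.62, [0.5184, 0.0563, 0.136])]
pots []
sponges []
few [(0.55, [0.5078, 0.1683, 0.1325])]
[(0.61, [0.5275, -0.1713, 0.0111])]
7.3
```

View pics/wrist2.png

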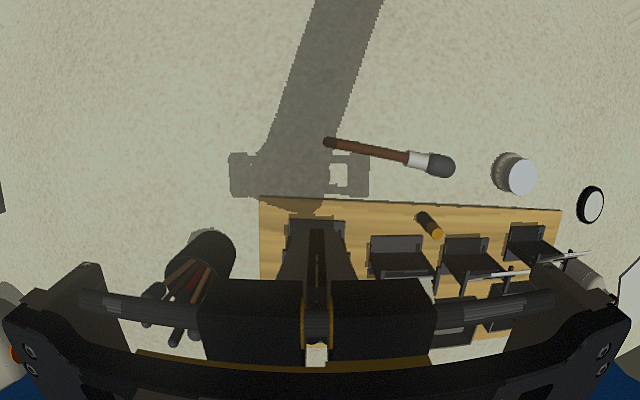

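The empty tray's tag now leans to the robot (its edge is at x=0.518). Lipstick (430,225), brush (390,155) and jar (515,173) are undisturbed. The brush cup is left of the gripper at (200,270), so I'll push the pots tag 10 mm off-centre and a little higher to stay clear of it.

Emit:
apply_moves:
  rot:
    - [0,0,0]
    - [0,0,0]
    - [0,0,0]
    - [0,0,0]
    - [0,0,0]
    - [0,0,0]
    - [0,0,0]
    - [0,0,0]
    - [0,0,0]
    - [0,0,0]
    - [0,0,0]
    - [0,0,0]
    - [0,0,0]
    - [0,0,0]
    - [0,0,0]
    - [0,0,0]
    - [0,0,0]
    - [0,0,0]
    - [0,0,0]
    - [0,0,0]
  slide:
    - [0,10,40]
    - [0,10,80]
    - [0,10,108]
    - [0,10,108]
    - [-15,10,108]
    - [-28,10,108]
    - [-36,10,108]
    - [-42,10,108]
    - [-48,10,108]
    - [-54,10,108]
    - [-60,10,108]
    - [-66,10,108]
    - [-72,10,108]
    - [-78,10,108]
    - [-84,10,108]
    - [-90,10,108]
    - [-95,10,108]
    - [-100,10,108]
    - [-100,10,108]
    - [-100,10,108]
  gripper: [0,0,0,0,0,0,0,0,0,0,0,0,0,0,0,0,0,0,0,0]

```text
clock: 9.3
ee_pos: [0.5322, -0.1598, 0.1235]
tool_rot: [-0.0, 1.0, 0.0, -0.0]
ft_force: [-0.5, -0.7, -0.1]
gripper_width: 0.0003
```

Emit:
apply_moves:
  rot:
    - [0,0,0]
    - [0,0,0]
    - [0,0,0]
    - [0,0,0]
    - [0,0,0]
    - [0,0,0]
    - [0,0,0]
    - [0,0,0]
    - [0,0,0]
    - [0,0,0]
    - [0,0,0]
    - [0,0,0]
  slide:
    - [30,0,0]
    - [65,0,0]
    - [80,0,-30]
    - [80,0,-75]
    - [80,0,-120]
    - [80,0,-160]
    - [80,0,-160]
    - [80,50,-180]
    - [80,100,-180]
    - [80,150,-180]
    - [80,150,-180]
    - [80,150,-180]
  gripper: [0,0,0,0,0,0,0,0,0,0,0,0]

```text
clock: 10.5
ee_pos: [0.4517, -0.0088, 0.3029]
tool_rot: [-0.002, 1.0, -0.0, -0.001]
ft_force: [0.1, -0.5, -0.0]
gripper_width: 0.0003
```

Run:
```python
from cell import monitor, cams
import cv2
s=monitor.sense(); print(s['ee_pos'],s['ft_force'])
for c in ["side","scene"]:
    p=cams.camera(c); cv2.imwrite("pics/%s2.png"%c,p["color"][:,:,::-1])
    for n in ["empty","pots","sponges","few"]:
        print(c,n,[(r['score'],r['centre']) for r in cams.tip_of(p,"tag_%s_edge"%n)[:2]])
a,b=[cv2.imread("pics/%s2.png"%c) for c in("scene","side")]
cv2.imwrite("pics/both2.png",cv2.resize(cv2.vconcat([a[140:300,200:460],b[150:310,200:460]]),None,fx=1.8,fy=1.8))
print(monitor.sense()['clock'])
```

```text
[ 0.45171793 -0.00884643  0.30288518] [ 0.07528505 -0.53367612 -0.01292118]
side empty [(0.39, [0.5187, 0.0588, 0.1359])]
side pots [(0.72, [0.5637, -0.177, 0.1363]), (0.61, [0.4102, -0.0709, 0.0042])]
side sponges [(0.6, [0.5907, -0.0588, 0.1366])]
side few [(0.63, [0.5112, 0.1666, 0.1393]), (0.49, [0.6585, 0.1641, 0.0113])]
scene empty [(0.66, [0.6726, -0.0622, 0.0136]), (0.61, [0.5223, 0.0544, 0.137])]
scene pots [(0.75, [0.5616, -0.174, 0.1365]), (0.67, [0.608, -0.0064, -0.0029])]
scene sponges []
scene few [(0.78, [0.5094, 0.171, 0.1372])]
11.0
```

View pics/both2.png

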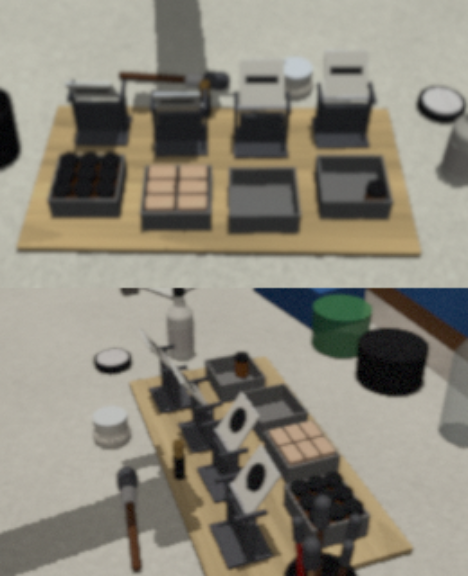

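The crops show discs on the pots tag (257,483) and the sponges tag (238,425), and bars on the empty tag (262,78) and the few tag (346,70). The other things have not moved, and the hand is clear at z=0.30.

```bash
python3 -c "
from cell import job; print(job.finish_job())"
```

```text
the job is handed in; nothing more can be done
None
```

I pushed over the two wrong tags with the closed fingertips and handed the job in at about 11 s, with the hand clear at z ≈ 0.30 m. The empty tray's tag now shows its bar, leaning to the robot. The pots tray's tag now shows its disc, leaning to its tray. I did not touch the sponges and few tags, which already read right.

**Last checks:**
- **Tag positions:** the last camera views put the free edges at x ≈ 0.563 (pots), 0.591 (sponges), 0.52 (empty) and 0.51 (few). Each is about 35–40 mm to the correct side of its hinge and about 136 mm high, which fits resting on the stops.
- **Other things:** nothing else looked moved in the pictures. The brush cup, lotion and compact were only partly in the last crop.
- **Forces:** readings at the end of each move stayed under 2 N; I did not see the peaks in between.
- **Disagreements:** the scene camera's network missed the sponges tag and first gave a false point for the empty tag. The side camera and the pictures settled both.

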